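# Gather the spacers in the tote's cut-off corner and hold it tilted

## Task

Lift the loose lid off the small grey parts tote and set it down flat on the blue mat, handle up, without dropping it. Then pick up the tote and tip it so that all four brass spacers slide together into its cut-off corner, and finish while still holding the tote steady in the air, clearly tilted and a few centimetres clear of the bench, with the spacers lying in that corner ready to be picked out. Spill none and leave the other things on the bench where they are.

Things in the scene. Friction and masses are not known exactly. Their poses are not given: they have to be found in the camera images.
- mat: Blue bench mat fixed on the white bench top, 400 x 720 x 3 mm, its top 3 mm above the bench. Origin: centre of its underside; x across its 400 mm (away from the robot), y along its 720 mm, z up.
- tote: Grey open-topped parts tote on the mat, outside 120 (x) x 64 (y) x 42 (z) mm, walls and floor 4 mm thick. The corner at +x, +y is cut off at 45 degrees, 22 mm from each side, full height; the other three are square. Origin: centre of the underside (of the full rectangle), z up. 0.07 to 0.14 kg, stiff: grip it across its 64 mm at mid-length. The lid lies on it at the start.
- tote_corner (a point): Point on the tote's inner floor at the foot of the middle of the cut-off corner's inner face: 46 mm in x, 18 mm in y, 4 mm up in the tote's frame.
- lid: Loose grey lid: plate 124 (x) x 68 (y) x 3 mm, same corner cut off, about 60 g; 4 mm ribs below fit loosely inside the walls. On top in the middle a black bow handle 60 mm long (x), 12 mm thick (y), top 27 mm above the plate's underside. Origin: centre of the plate's underside, z up: 42 mm above the tote's origin when closed (same axes), 4 mm above the mat's top when lying on it.
- spacer1: One of four like hexagonal brass spacers, 10 mm across flats, 16 mm long, 10 g, loose on the tote's floor, hidden by the lid at the start. Origin: its centre, x along its length. On the tote's floor it starts to slide at a slope of 10 to 14 degrees; tilting the tote 35 to 40 degrees with the way down 30 degrees from its x towards its y brings all there.
- spacer2: One of four like hexagonal brass spacers, 10 mm across flats, 16 mm long, 10 g, loose on the tote's floor, hidden by the lid at the start. Origin: its centre, x along its length. On the tote's floor it starts to slide at a slope of 10 to 14 degrees; tilting the tote 35 to 40 degrees with the way down 30 degrees from its x towards its y brings all there.
- spacer3: One of four like hexagonal brass spacers, 10 mm across flats, 16 mm long, 10 g, loose on the tote's floor, hidden by the lid at the start. Origin: its centre, x along its length. On the tote's floor it starts to slide at a slope of 10 to 14 degrees; tilting the tote 35 to 40 degrees with the way down 30 degrees from its x towards its y brings all there.
- spacer4: One of four like hexagonal brass spacers, 10 mm across flats, 16 mm long, 10 g, loose on the tote's floor, hidden by the lid at the start. Origin: its centre, x along its length. On the tote's floor it starts to slide at a slope of 10 to 14 degrees; tilting the tote 35 to 40 degrees with the way down 30 degrees from its x towards its y brings all there.
- dish: Bystander on the mat: square black open dish of screws, 90 x 90 x 34 mm. Origin: centre of its underside.
- board: Bystander on the mat: small dark red circuit board, 70 (x) x 45 (y) x 14 mm. Origin: centre of its underside.
- cutters: Bystander on the mat: side cutters with red handles, lying flat, about 110 (x) x 45 (y) x 14 mm; the jaws are at +x, the handles reach 81 mm to -x. Origin: near the pivot, on the underside.
- meter: Bystander on the bench beside the mat: yellow hand multimeter lying on its back, 160 (x) x 80 (y) x 45 mm. Origin: centre of its underside.
- reel: Bystander on the bench: upright solder reel, 54 mm across, 40 mm high. Origin: centre of its underside.
- flux: Bystander on the bench: small amber jar, 44 mm across, 85 mm high. Origin: centre of its underside.
- driver: Bystander on the bench: screwdriver lying along its x, about 160 mm long, 30 mm high. Origin: middle of its underside.
Things that resemble listed ones, but are neither listed nor needed, are in the scene too. Leave any green or purple look-alike of the lid alone.

How it is judged:
On the way:
1. the lid is off the tote and lies flat, handle up, on the blue mat, let go (angle between lid's own z axis and vertical below 0.1 rad and height (world z) of lid below 0.014 m and x of lid in the frame of mat between -0.2 and 0.2 m and y of lid in the frame of mat between -0.36 and 0.36 m and contact force between lid and the fingers below 0.05 N and contact force between lid and tote below 0.05 N and linear speed of lid below 0.03 m/s), for 0.2 s.
At the end, for the whole second after the job is handed in: Lid flat on the mat (level within 0.1 rad), untouched. Tote held by the fingers, tilted 15 to 60 degrees, its cut-off corner over 30 mm above the bench, resting on nothing, still (0.03 m/s, 0.15 rad/s). Every spacer's centre within 52 mm of tote_corner and beyond y = -10 mm in the tote, at rest (all of step 1 and contact force between tote and the fingers above 1 N and height (world z) of tote_corner above 0.03 m and angle between tote's own z axis and vertical between 0.26 and 1.05 rad and linear speed of each of tote, spacer1, spacer2, spacer3, spacer4 below 0.03 m/s and angular speed of tote below 0.15 rad/s and contact force between tote and mat below 0.05 N and contact force between tote and dish below 0.05 N and contact force between tote and board below 0.05 N and contact force between tote and cutters below 0.05 N and contact force between tote and meter below 0.05 N and contact force between tote and reel below 0.05 N and contact force between tote and flux below 0.05 N and contact force between tote and driver below 0.05 N and distance between each of spacer1, spacer2, spacer3, spacer4 and tote_corner below 0.052 m and y of each of spacer1, spacer2, spacer3, spacer4 in the frame of tote above -0.01 m); the arm keeps its last pose, push and grip.
It fails at once if a spacer leaves the tote (distance between any of spacer1, spacer2, spacer3, spacer4 and tote above 0.085 m).
It fails at once if the lid is dropped or thrown (it moves faster than 0.8 m/s with no finger on it) (linear speed of lid above 0.8 m/s and contact force between lid and the fingers below 0.01 N).
It fails at once if one of the other things on the bench (dish, board, cutters, multimeter, reel, jar, screwdriver) is shifted more than 20 mm (distance of any of dish, board, cutters, meter, reel, flux, driver from where it was at the start of the episode above 0.02 m).
It also fails if it takes over 58 s, if anything falls off the work surface, if the arm or the gripper's body presses on something with over 40 N, if the wrist force passes 120 N, or if a joint passes its speed limit or range.

## Robot

A 6-joint arm with a two-finger parallel gripper is mounted at the origin on the work surface. World frame = base frame: x ahead of the robot, y to its left, z up, the work surface at z = 0. Lengths are in m, angles in rad, forces in N, time in s.
With the tool pointing down it reaches from about 0.25 to 0.725 m from the base axis. Payload 4 kg.
Tool frame: the origin (TCP) lies midway between the tips of the shut fingers; the grasp point (between the pads) lies grip_point_offset behind it (grip_point_offset is the distance from the TCP to the grasp point, in m); z points along the fingers, y is the line along which they close (so a half turn about z gives the same grasp; the last joint's range is limited). The gripper opens to 85 mm and grips with 20 to 120 N. Pads are 22 mm wide; open, the fingers measure 114 mm over their backs; the gripper's body (76 mm by 85 mm) begins 54 mm behind the grasp point. The pads swing forward as they close: fully open they stand 13 mm farther back than shut.
Start: joints at [-1.164, 0.241, 0.005, 1.335, 0, 1.571], TCP at [0.198, -0.459, 0.231] pointing down, gripper open.
Joint ranges: [-2.72, 2.72], [-1.05, 1.87], [-1.09, 1.28], [-1.99, 2.15], [-1.42, 1.44], [-3.14, 3.14]. Speed limits (rad/s): [2.79, 2.79, 3.14, 3.14, 3.14, 3.14].

## Interface

Orientations are given as a unit quaternion [x, y, z, w].
In Python, from workcell import * gives the robot as it stands. The module is installed in compiled form; this text tells all that it offers.
- The arm moves only by the tool arm_command, never from a script. Its arguments are lists of equal length, an entry for each row: "slide": the shift along the tool's x, y, z in cm, a list of three; "spin": the turn about the tool's z in degrees. A call has exactly 5 rows; each row is the pose to reach, as a shift and turn from the pose commanded when the call began, along the tool's axes at that moment; what a row does not reach only later rows make up. A row lasts 1/8 s, in which the tool goes at most 62.5 mm and 10.7 degrees, less where a joint would pass 70% of its speed; a pose out of reach is approached as far as the arm can. A call with a gripper value outside its range is refused whole. "jaw" is the finger opening in cm, from 0 to 8.54, set as the call begins (left out, the last holds). The fingers move at their own pace and stop on an object; the grip force is fixed at half the most. Time passes only in rows, so rows that repeat a pose let the fingers close, or fill a call up. It gives the time, the measured TCP pose, the force, the opening and the grip force at its end, in the units of the state.
- get_obs(): the state, without advancing time (a new reading comes with each control period).
- camera(name): name is "scene" or "top" or "wrist"; returns a dict with "pixels" (400x640x3 uint8, red, green, blue), "range_z" (400x640 float32, m along the optical axis (not along the pixel's ray), 0 where there is no reading), "intrinsics" (3x3 intrinsics, pixels), "rvec" (rotation vector, rad) and "tvec" (3), from world to camera coordinates, as OpenCV has them. Camera axes: x right, y down, z forward; pixel columns grow to the right and rows downward; lengths in m; the calibration is good to about 2 mm. A picture is of the moment at which its call begins.
- job_done(): hands the job in; it is judged then, once.
Trained networks look in a picture, given as the dict that the camera call returned (one of the last four; its "shot" number tells which), for a name from the list of things; names that differ only in an ending like _2 or _b are one class to them, and where a whole thing is asked for, a point or a joint stands for the part that bears it (a point fixed in the world has none). Each returns a list of dicts, best first, with "confidence" (0 to 1); they miss things now and then, are a little off and sometimes report something else, mostly with a low value. They report only what shows in the picture. A call takes as long as a camera call. They do not tell look-alikes from the thing itself.
- recognise(picture, thing): "centre" ([column, row] in pixels, amid what is visible of it).
- landmark_of(picture, thing): "centre" ([column, row] in pixels: a listed point, or the origin of a listed thing).
The state is a dict: "clock": time; "joint_pos": joint angles; "joint_vel": joint speeds; "tau": joint torques, N m; "eef_pos": TCP position; "tool_rot": TCP orientation; "ft_force": force on the tool from outside, world axes, zero at the start; "ft_torque": the same for the moment, N m; "grip_width": finger opening in m; "grasp_force": force on a finger pad.
Only numpy, scipy, OpenCV 4.12 (cv2) and the standard library are available. Lean on these libraries where they do the work, as an engineer would, in place of code of your own. Each camera call takes 0.05 s, during which the arm holds its last target. There are 200 camera calls.

## Working session

There is one attempt and no reset: what is moved stays moved. The work goes in short steps, Python scripts to look and compute and a tool call to move; the robot and the scene stay as the last step left them, time stands still between calls to the robot, and variables do not carry over. Pictures are saved under pics/ and viewed, at most 10 in all, crops included, and the job is handed in when it is done.

Besides the shell and the picture viewer there is one more tool, called after "Call:" as a command line: name --pt "numbers of a row" for each row, then --argument value for the rest. arm_command: Moves the arm, as the interface text tells. Its arguments: {"type":"object","properties":{"slide":{"type":"array","items":{"type":"array","items":{"type":"number"}}},"spin":{"type":"array","items":{"type":"number"}},"jaw":{"type":"number"}},"required":["slide","spin"]}

```bash
mkdir -p pics; cat >h.py <<'E'
from workcell import *
import numpy as np, cv2
def P(c):
    R=cv2.Rodrigues(np.array(c["rvec"],float))[0]; return R,np.array(c["tvec"],float).ravel(),np.array(c["intrinsics"],float)
def ray(c,uv):
    R,t,K=P(c); d=R.T@np.linalg.inv(K)@np.array([uv[0],uv[1],1.]); return -R.T@t,d
def onz(c,uv,z):
    o,d=ray(c,uv); return o+d*(z-o[2])/d[2]
def depth(c,uv):
    o,d=ray(c,uv); return o+d*float(c["range_z"][int(round(uv[1])),int(round(uv[0]))])
def tri(c1,a,c2,b):
    (o1,d1),(o2,d2)=ray(c1,a),ray(c2,b)
    s=np.linalg.lstsq(np.stack([d1,-d2],1),o2-o1,rcond=None)[0]
    p,q=o1+s[0]*d1,o2+s[1]*d2; return (p+q)/2,np.linalg.norm(p-q)
def proj(c,X):
    R,t,K=P(c); return cv2.projectPoints(np.array(X,float).reshape(-1,3),np.array(c["rvec"],float),np.array(c["tvec"],float),K,None)[0].reshape(-1,2)
def cloud(c):
    R,t,K=P(c); v,u=np.mgrid[:400,:640]; r=c["range_z"]
    X=np.stack([u,v,np.ones_like(u)],-1)@np.linalg.inv(K).T*r[...,None]
    return (X-t)@R
def save(c,n): cv2.imwrite("pics/"+n,c["pixels"][...,::-1])
E
cat >a.py <<'E'
from h import *
np.set_printoptions(precision=3,suppress=True)
print(get_obs()); print(grip_point_offset)
T=camera("top");S=camera("scene");save(T,"top.png");save(S,"scene.png")
for n in "tote tote_corner lid mat dish board cutters meter reel flux driver".split():
    for nm,c in(("T",T),("S",S)):
        for k,f in(("r",recognise),("l",landmark_of)):
            for d in f(c,n)[:4]:
                if d["confidence"]>.2: print(n,nm,k,np.round(d["centre"],1),round(d["confidence"],2),depth(c,np.clip(d["centre"],0,[639,399])))
E
python3 a.py
```

```text
{'clock': 0.0, 'joint_pos': array([-1.164,  0.241,  0.004,  1.335,  0.   ,  1.571]), 'joint_vel': array([-0.   , -0.002, -0.   , -0.   , -0.   , -0.001]), 'tau': array([ -0.002, -37.231,  25.241,   0.017,  -0.   ,  -0.   ]), 'eef_pos': array([ 0.198, -0.459,  0.23 ]), 'tool_rot': array([ 0.979,  0.202, -0.   , -0.001]), 'ft_force': array([ 0.25 , -0.157, -0.665]), 'ft_torque': array([-0.097,  0.018,  0.029]), 'grasp_force': 0.0, 'grip_width': 0.08545350407301522}
0.0187
tote S r [337.2 197.3] 0.73 [0.542 0.109 0.032]
tote S l [333.2 192.3] 0.55 [0.526 0.107 0.043]
tote_corner T l [209.3 210.4] 0.57 [0.449 0.474 0.046]
tote_corner S r [305.1 236.8] 0.63 [ 0.569 -0.049  0.004]
tote_corner S r [330.3 193.8] 0.55 [0.519 0.102 0.033]
tote_corner S l [315.9 191.6] 0.81 [ 0.461  0.095 -0.   ]
lid T r [351.5 202.9] 0.94 [ 0.469 -0.03   0.036]
lid T r [230.2 262.2] 0.7 [0.265 0.408 0.003]
lid T r [178.4 237.1] 0.66 [0.357 0.586 0.034]
lid T r [306.3 195.5] 0.6 [0.494 0.129 0.071]
lid T l [353.1 204. ] 0.88 [ 0.465 -0.036  0.032]
lid T l [179.2 234.9] 0.76 [0.365 0.585 0.029]
lid T l [232.5 26
[... 1664 characters left out ...]
0.038]
reel T l [210.  209.1] 0.79 [0.454 0.474 0.037]
reel S r [395.9 131.1] 0.81 [0.473 0.46  0.035]
reel S l [395.4 138.5] 0.65 [0.477 0.458 0.004]
reel S l [318.6 189.8] 0.45 [0.477 0.092 0.025]
reel S l [426.5 156.9] 0.31 [0.628 0.432 0.043]
flux T r [214.1 163.2] 0.44 [0.611 0.449 0.087]
flux T l [215.5 162.5] 0.57 [0.614 0.444 0.086]
flux S r [427.8 148.8] 0.74 [0.624 0.436 0.075]
flux S l [427.9 157.7] 0.8 [0.632 0.435 0.04 ]
flux S l [283.3 313.2] 0.68 [ 0.714 -0.257  0.012]
driver T r [478.2 233.4] 0.51 [ 0.354 -0.481  0.022]
driver T l [475.3 226. ] 0.64 [ 0.38  -0.472  0.018]
driver S r [137.7 281.7] 0.77 [ 0.371 -0.49   0.018]
driver S l [147.8 286.7] 0.81 [ 0.391 -0.476 -0.001]
```

View pics/top.png

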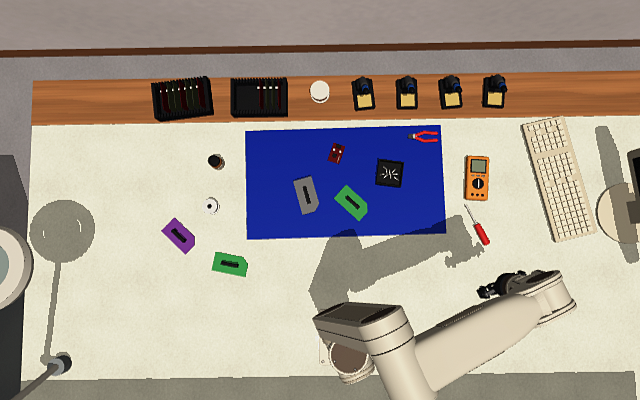

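View pics/scene.png

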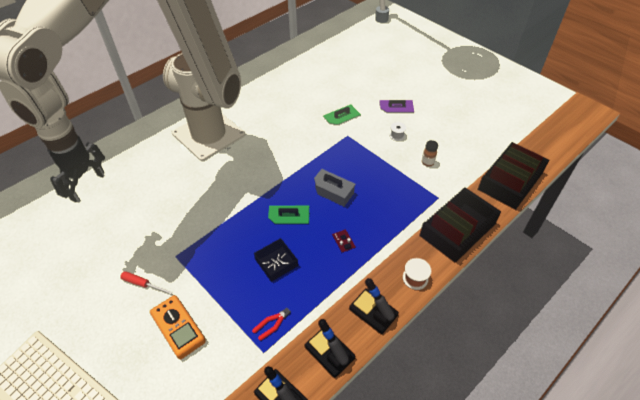

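Call:
arm_command --pt "0 0 -1" --pt "0 0 -2" --pt "0 0 -3" --pt "0 0 -4" --pt "0 0 -4" --spin '[0,0,0,0,0]'

```text
clock: 2.92
eef_pos: [0.1981, -0.4598, 0.2725]
tool_rot: [0.979, 0.202, 0.0, 0.001]
ft_force: [-0.4, -0.0, -0.7]
grip_width: 0.0855
grasp_force: 0.0
```

Call:
arm_command --pt "0 6 0" --pt "0 12 0" --pt "0 18 0" --pt "0 24 0" --pt "0 30 0" --spin '[0,0,0,0,0]'

```text
clock: 3.55
eef_pos: [0.3057, -0.7095, 0.2628]
tool_rot: [0.979, 0.202, 0.002, 0.01]
ft_force: [1.1, -1.3, 0.4]
grip_width: 0.0857
grasp_force: 0.0
```

```bash
python3 -c "
from workcell import *
print(get_obs()['joint_pos'],get_obs()['tool_rot'])"
```

```text
[-1.16400551e+00  9.34032142e-01  1.26175166e+00  1.87906002e+00
  2.41357413e-05  1.57081954e+00] [0.97934235 0.2019751  0.0019769  0.00952478]
```

Call:
arm_command --pt "0 6 0" --pt "0 12 0" --pt "0 12 0" --pt "0 12 0" --pt "0 12 0" --spin '[0,0,0,0,0]'

```text
clock: 4.18
eef_pos: [0.3196, -0.7418, 0.2336]
tool_rot: [0.979, 0.202, 0.007, 0.032]
ft_force: [-0.1, 0.0, -0.3]
grip_width: 0.0854
grasp_force: 0.0
```

```bash
python3 -c "
from workcell import *
print(get_obs()['joint_pos'],get_obs()['eef_pos'],get_obs()['tool_rot'])"
```

```text
[-1.16398146e+00  9.77993432e-01  1.27273194e+00  1.80023639e+00
 -8.90851392e-06  1.57077706e+00] [ 0.31961595 -0.74183402  0.23361653] [0.97886007 0.20190931 0.00658955 0.0319714 ]
```

Call:
arm_command --pt "0 6 0" --pt "0 12 0" --pt "0 18 0" --pt "0 24 0" --pt "0 30 0" --spin '[0,0,0,0,0]'

```text
clock: 4.8
eef_pos: [0.3401, -0.7894, 0.1858]
tool_rot: [0.977, 0.202, 0.014, 0.066]
ft_force: [0.2, 0.7, 0.6]
grip_width: 0.0855
grasp_force: 0.0
```

Call:
arm_command --pt "0 -5 0" --pt "0 -10 0" --pt "0 -15 0" --pt "0 -15 0" --pt "0 -15 0" --spin '[0,0,0,0,0]'

```text
clock: 5.42
eef_pos: [0.2804, -0.6508, 0.1662]
tool_rot: [0.977, 0.202, 0.013, 0.065]
ft_force: [0.2, -1.1, 1.2]
grip_width: 0.0855
grasp_force: 0.0
```

```bash
python3 -c "
from workcell import *
print(get_obs()['joint_pos'],get_obs()['eef_pos'],get_obs()['tool_rot'])"
```

```text
[-1.16398313e+00  5.85493384e-01  3.48060937e-01  1.20018328e+00
  3.54815234e-05  1.57082203e+00] [ 0.28042471 -0.65084027  0.16623737] [0.97721583 0.20154775 0.01345993 0.06516554]
```

Call:
arm_command --pt "0 -6 -1.5" --pt "0 -12 -3" --pt "0 -18 -4" --pt "0 -24 -5" --pt "0 -30 -6" --spin '[0,0,0,0,0]'

```text
clock: 6.05
eef_pos: [0.1608, -0.3733, 0.1868]
tool_rot: [0.977, 0.202, 0.014, 0.068]
ft_force: [-0.6, 0.3, 1.1]
grip_width: 0.0858
grasp_force: 0.0
```

Call:
arm_command --pt "0 -6 -1" --pt "0 -12 -2" --pt "0 -18 -3" --pt "0 -24 -3" --pt "0 -28 -3" --spin '[0,0,0,0,0]'

```text
clock: 6.68
eef_pos: [0.0491, -0.1139, 0.1789]
tool_rot: [0.977, 0.201, 0.014, 0.068]
ft_force: [0.1, 1.1, -0.8]
grip_width: 0.0853
grasp_force: 0.0
```

```bash
python3 -c "
from workcell import *
print(get_obs()['joint_pos'],get_obs()['eef_pos'],get_obs()['tool_rot'])"
```

```text
[-1.16400559e+00 -7.11184692e-01 -8.19983424e-01  1.32315374e+00
  1.04815666e-05  1.57083048e+00] [ 0.04907045 -0.11389182  0.178869  ] [0.97703066 0.20149298 0.01401796 0.067935  ]
```

```bash
cat >>h.py <<'E'
from scipy.spatial.transform import Rotation as Ro
np.set_printoptions(precision=3,suppress=True)
def sl(wp,spin=None,p=None,R=None):
    o=get_obs(); p=o["eef_pos"] if p is None else np.array(p); R=Ro.from_quat(o["tool_rot"]) if R is None else R
    return np.round(R.inv().apply(np.array(wp)-p)*100,1).tolist()
def pose():
    o=get_obs();R=Ro.from_quat(o["tool_rot"]).as_matrix();print(round(o["clock"],2),"J",o["joint_pos"],"p",o["eef_pos"],"yaz",round(np.degrees(np.arctan2(R[1,1],R[0,1])),1),"z",R[:,2],"grip",o["grip_width"],o["grasp_force"],o["ft_force"]);return o,R
E
python3 - <<'E'
from h import *
o,R=pose()
a=np.radians(np.r_[-62,-55,-45,-32,-18,-4,10,24,38,52,66,80,92,100,100]); r=np.r_[.18,.24,[.25]*9,.28,.34,.4,.46]; z=np.linspace(.2,.42,15)
W=np.stack([r*np.cos(a),r*np.sin(a),z],1)
print(np.linalg.norm(np.diff(W,axis=0),axis=1))
R=Ro.from_quat(o["tool_rot"]); p=o["eef_pos"]
for i in range(3):
    print(sl(W[5*i:5*i+5],p=p,R=R)); p=W[5*i+4]; R=R*Ro.from_euler('z',-50,degrees=True)
E
```

```text
6.67 J [-1.164 -0.711 -0.82   1.323  0.     1.571] p [ 0.049 -0.114  0.179] yaz -66.7 z [ 0.055 -0.127 -0.99 ] grip 0.08526637860921638 0.0 [ 0.083  1.134 -0.828]
[0.067 0.047 0.059 0.063 0.063 0.063 0.063 0.063 0.063 0.063 0.073 0.089
 0.081 0.062]
[[1.5, 5.8, -1.3], [4.9, 11.5, -2.1], [9.2, 11.5, -3.7], [14.2, 9.0, -5.6], [18.8, 5.2, -7.8]]
[[5.9, -0.4, -2.3], [11.4, -2.3, -4.6], [16.2, -5.5, -7.0], [20.1, -9.8, -9.4], [22.8, -15.0, -11.7]]
[[5.2, -2.7, -2.2], [11.8, -4.6, -4.7], [20.2, -6.2, -7.4], [27.6, -8.1, -10.0], [32.9, -5.7, -12.3]]
```

Call:
arm_command --pt "1.5 5.8 -1.3" --pt "4.9 11.5 -2.1" --pt "9.2 11.5 -3.7" --pt "14.2 9.0 -5.6" --pt "18.8 5.2 -7.8" --spin '[-10,-20,-30,-40,-50]'

```text
clock: 7.3
eef_pos: [0.2372, -0.0874, 0.2612]
tool_rot: [0.805, 0.589, -0.013, 0.067]
ft_force: [1.9, -0.1, 0.5]
grip_width: 0.0853
grasp_force: 0.0
```

Call:
arm_command --pt "5.9 -0.4 -2.3" --pt "11.4 -2.3 -4.6" --pt "16.2 -5.5 -7.0" --pt "20.1 -9.8 -9.4" --pt "22.8 -15.0 -11.7" --spin '[-10,-20,-30,-40,-50]'

```text
clock: 7.92
eef_pos: [0.1624, 0.1834, 0.3379]
tool_rot: [0.48, 0.875, -0.038, 0.053]
ft_force: [2.0, 1.8, -0.5]
grip_width: 0.0853
grasp_force: 0.0
```

```bash
python3 - <<'E'
from h import *
o,R=pose()
R=Ro.from_quat(o["tool_rot"]);p=o["eef_pos"]
u=np.array([np.cos(np.radians(100)),np.sin(np.radians(100)),0])
print(sl([u*r+[0,0,z] for r,z in((.28,.34),(.34,.37),(.40,.4),(.46,.43),(.52,.46))]))
print(sl([p+[0,0,.06],p+u*.06]))
E
```

```text
7.92 J [ 0.986 -0.248 -0.214  1.672 -0.112  1.993] p [0.162 0.183 0.338] yaz 32.4 z [ 0.056 -0.118 -0.991] grip 0.08528491077860284 0.0 [ 1.994  1.76  -0.461]
[[18.9, -12.9, -2.5], [24.0, -10.6, -6.2], [29.2, -8.4, -9.9], [34.3, -6.1, -13.7], [39.4, -3.9, -17.4]]
[[-0.8, -0.1, -5.9], [5.5, 2.3, -0.8]]
```

```bash
python3 - <<'E'
from h import *
o=get_obs();p=o["eef_pos"];g=np.array([-.05,.6,.45]);n=np.linalg.norm(g-p);print(n)
k=[.0625*i for i in(1,2,3,4,5)]
print(sl([p+(g-p)/n*s for s in k])); q=p+(g-p)/n*k[-1];print(q)
print(sl([q+(g-q)*min(1,.0625*i/(n-k[-1])) +[0,0,.06*max(0,i-3)] for i in(1,2,3,4,5)],p=q))
E
```

```text
0.4808368634151183
[[5.8, 0.5, -2.2], [11.6, 1.1, -4.5], [17.4, 1.6, -6.7], [23.2, 2.2, -9.0], [29.0, 2.7, -11.2]]
[0.024 0.454 0.411]
[[5.8, 0.5, -2.2], [11.6, 1.1, -4.5], [15.6, 1.5, -6.0], [14.9, 1.4, -12.0], [14.1, 1.3, -17.9]]
```

Call:
arm_command --pt "5.8 0.5 -2.2" --pt "11.6 1.1 -4.5" --pt "17.4 1.6 -6.7" --pt "23.2 2.2 -9.0" --pt "29.0 2.7 -11.2" --spin '[0,0,0,0,0]'

```text
clock: 8.55
eef_pos: [0.0245, 0.4545, 0.4094]
tool_rot: [0.482, 0.874, -0.039, 0.052]
ft_force: [0.6, 0.8, 0.2]
grip_width: 0.0851
grasp_force: 0.0
```

Call:
arm_command --pt "5.8 0.5 -2.2" --pt "11.6 1.1 -4.5" --pt "15.6 1.5 -6.0" --pt "15.0 1.5 -12.0" --pt "14.0 1.5 -18.0" --spin '[-10,-20,-30,-40,-50]'

```text
clock: 9.18
eef_pos: [-0.0456, 0.6413, 0.4256]
tool_rot: [0.086, 0.996, -0.004, 0.021]
ft_force: [0.6, -1.1, 1.4]
grip_width: 0.0856
grasp_force: 0.0
```

```bash
python3 - <<'E'
from h import *
pose()
E
```

```text
9.18 J [ 1.66   0.712  1.275  2.149 -0.039  1.834] p [-0.046  0.641  0.426] yaz 80.1 z [ 0.04  -0.011 -0.999] grip 0.08559400358188862 0.0 [ 0.6   -1.073  1.358]
```

```bash
cat >fit.py <<'E'
from h import *
def fit(c,lo,hi,cx,cy,rad=.09,sat=40):
    X=cloud(c); px=c["pixels"].astype(int); m=(np.abs(X[...,2]-(lo+hi)/2)<(hi-lo)/2)&(np.hypot(X[...,0]-cx,X[...,1]-cy)<rad)&(c["range_z"]>0)&(px.max(-1)-px.min(-1)<sat)
    return X[m],m
E
python3 - <<'E'
from fit import *
c=camera("top"); 
Q,m=fit(c,.035,.058,.5,.12)
print(len(Q),np.median(Q,0)); r=cv2.minAreaRect(Q[:,:2].astype(np.float32)); print(r,cv2.boxPoints(r))
o=get_obs();p=o["eef_pos"];g=np.array([.42,.12,.33]);n=np.linalg.norm(g-p);print(n)
u=(g-p)/n
q=p
R=Ro.from_quat(o["tool_rot"])
for s in(5,10): print(sl([p+u*min(n,.0625*(s-5+i)) for i in(1,2,3,4,5)],p=q,R=R)); q=p+u*min(n,.0625*s); R=R*Ro.from_euler('z',-12.5,degrees=True)
E
```

```text
569 [0.499 0.13  0.048]
((0.4980059564113617, 0.12918581068515778), (0.12349971383810043, 0.06715231388807297), 14.738787651062012) [[0.43  0.146]
 [0.447 0.081]
 [0.566 0.112]
 [0.549 0.177]]
0.7045875663325768
[[-4.8, -3.8, 1.1], [-9.6, -7.7, 2.1], [-14.4, -11.5, 3.2], [-19.2, -15.4, 4.3], [-24.0, -19.2, 5.4]]
[[-3.9, -4.8, 1.1], [-7.7, -9.6, 2.1], [-11.6, -14.4, 3.2], [-15.5, -19.2, 4.3], [-19.3, -24.0, 5.4]]
```

Call:
arm_command --pt "-4.8 -3.8 1.1" --pt "-9.6 -7.7 2.1" --pt "-14.4 -11.5 3.2" --pt "-19.2 -15.4 4.3" --pt "-24.0 -19.2 5.4" --spin '[-2.5,-5,-7.5,-10,-12.5]'

```text
clock: 9.85
eef_pos: [0.145, 0.4244, 0.3928]
tool_rot: [-0.019, 1.0, 0.003, 0.021]
ft_force: [0.9, 0.7, 1.0]
grip_width: 0.0856
grasp_force: 0.0
```

Call:
arm_command --pt "-3.9 -4.8 1.1" --pt "-7.7 -9.6 2.1" --pt "-11.6 -14.4 3.2" --pt "-15.5 -19.2 4.3" --pt "-19.3 -24.0 5.4" --spin '[-2.5,-5,-7.5,-10,-12]'

```text
clock: 10.48
eef_pos: [0.3502, 0.1917, 0.3469]
tool_rot: [-0.123, 0.992, -0.001, 0.023]
ft_force: [0.7, 0.3, -0.6]
grip_width: 0.0854
grasp_force: 0.0
```

```bash
python3 - <<'E'
from fit import *
pose()
c=camera("wrist"); save(c,"w1.png"); R,t,K=P(c); print("cam",-R.T@t)
Q,m=fit(c,.035,.06,.498,.129)
print(len(Q),np.median(Q,0)); r=cv2.minAreaRect(Q[:,:2].astype(np.float32)); print(r)
H,m=fit(c,.06,.085,.498,.129)
print(len(H),np.median(H,0),np.percentile(H[:,2],[5,95])); print(cv2.minAreaRect(H[:,:2].astype(np.float32)))
for d in landmark_of(c,"lid")[:3]: print(d["centre"],d["confidence"],onz(c,d["centre"],.045))
E
```

```text
10.47 J [ 0.515 -0.018  0.007  1.553 -0.018  0.268] p [0.35  0.192 0.347] yaz 104.1 z [ 0.045  0.004 -0.999] grip 0.08539451906199241 0.0 [ 0.711  0.284 -0.623]
cam [0.277 0.175 0.486]
2889 [0.493 0.133 0.048]
((0.49877411127090454, 0.13141848146915436), (0.12443681806325912, 0.068321093916893), 15.104045867919922)
376 [0.495 0.132 0.072] [0.063 0.073]
((0.49802911281585693, 0.13130992650985718), (0.05942867323756218, 0.012561071664094925), 15.72236442565918)
[261.0, 238.3] 0.96 [0.503 0.133 0.045]
[169.4, 190.5] 0.91 [ 0.46  -0.011  0.045]
[559.4, 213.9] 0.56 [0.354 0.555 0.045]
```

View pics/w1.png

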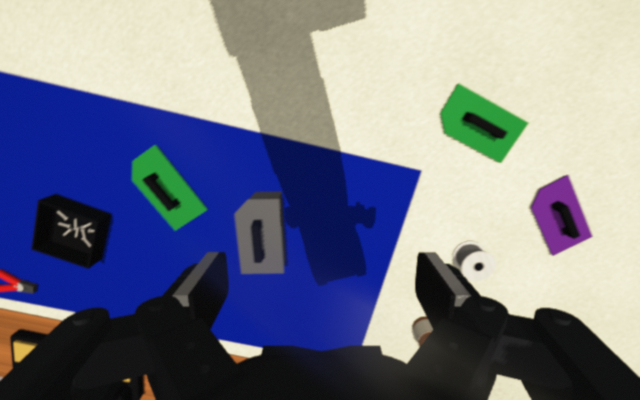

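```bash
python3 - <<'E'
from h import *
o,_=pose();p=o["eef_pos"];a=np.array([.4985,.131,.14]);b=np.array([.4985,.131,.052])
print(np.linalg.norm(a-p))
k=[.2,.42,.65,.87,1]
print(sl([p+(a-p)*s for s in k])); print(sl([a+(b-a)*s for s in(.4,.8,1,1,1)],p=a))
E
```

```text
10.57 J [ 0.507 -0.016  0.006  1.554 -0.021  0.272] p [0.352 0.188 0.346] yaz 103.4 z [ 0.044  0.001 -0.999] grip 0.08548123616611097 0.0 [-0.401  1.039 -0.1  ]
0.2592277732868447
[[-2.4, -1.8, 4.2], [-5.1, -3.7, 8.9], [-7.8, -5.7, 13.8], [-10.5, -7.6, 18.4], [-12.1, -8.8, 21.2]]
[[0.1, 0.0, 3.5], [0.3, 0.1, 7.0], [0.4, 0.1, 8.8], [0.4, 0.1, 8.8], [0.4, 0.1, 8.8]]
```

Call:
arm_command --pt "-2.4 -1.8 4.2" --pt "-5.1 -3.7 8.9" --pt "-7.8 -5.7 13.8" --pt "-10.5 -7.6 18.4" --pt "-12.1 -8.8 21.2" --spin '[-1.5,-1.5,-1.5,-1.5,-1.5]'

```text
clock: 11.2
eef_pos: [0.4969, 0.1376, 0.1375]
tool_rot: [-0.135, 0.991, -0.002, 0.02]
ft_force: [0.0, -0.6, 0.3]
grip_width: 0.085
grasp_force: 0.0
```

```bash
python3 - <<'E'
from fit import *
c=camera("wrist");save(c,"w2.png")
H,m=fit(c,.06,.085,.498,.129)
print(len(H),np.median(H,0)); print(cv2.minAreaRect(H[:,:2].astype(np.float32)))
o,_=pose();p=o["eef_pos"];b=np.array([.4985,.131,.052])
print(sl([p+(b-p)*s for s in(.35,.7,1,1,1)]))
E
```

```text
1464 [0.495 0.131 0.072]
((0.4988579750061035, 0.13140623271465302), (0.059914398938417435, 0.012030631303787231), 15.1358003616333)
11.25 J [ 0.274  0.307 -0.169  1.059 -0.011  0.003] p [0.497 0.136 0.134] yaz 105.5 z [ 0.038 -0.    -0.999] grip 0.08554984249777095 0.0 [ 1.946 -0.203 -1.97 ]
[[0.1, -0.2, 2.9], [0.2, -0.3, 5.8], [0.3, -0.5, 8.2], [0.3, -0.5, 8.2], [0.3, -0.5, 8.2]]
```

Call:
arm_command --pt "0.1 -0.1 3.0" --pt "0.3 -0.2 6.0" --pt "0.3 -0.2 8.3" --pt "0.3 -0.2 8.3" --pt "0.3 -0.2 8.3" --spin '[0,0,0,0,0]'

```text
clock: 11.88
eef_pos: [0.497, 0.1353, 0.057]
tool_rot: [-0.136, 0.99, -0.002, 0.021]
ft_force: [-0.8, -0.7, 0.0]
grip_width: 0.0857
grasp_force: 0.0
```

Call:
arm_command --pt "0 -0.4 0.5" --pt "0 -0.4 0.5" --pt "0 -0.4 0.5" --pt "0 -0.4 0.5" --pt "0 -0.4 0.5" --spin '[0,0,0,0,0]' --jaw 0.8

```text
clock: 12.5
eef_pos: [0.4969, 0.1303, 0.0506]
tool_rot: [-0.136, 0.99, -0.002, 0.02]
ft_force: [-0.6, -0.1, 2.3]
grip_width: 0.0109
grasp_force: 58.8
```

Call:
arm_command --pt "0 0 0" --pt "0 0 0" --pt "0 0 0" --pt "0 0 0" --pt "0 0 0" --spin '[0,0,0,0,0]'

```text
clock: 13.12
eef_pos: [0.4969, 0.1303, 0.0505]
tool_rot: [-0.136, 0.99, -0.002, 0.02]
ft_force: [-0.7, -1.6, 4.9]
grip_width: 0.0106
grasp_force: 59.2
```

Call:
arm_command --pt "0 0 -0.7" --pt "-0.1 0 -2" --pt "-0.2 0 -4" --pt "-0.2 0 -6" --pt "-0.2 3 -6.5" --spin '[0,0,0,0,0]'

```text
clock: 13.75
eef_pos: [0.4893, 0.1592, 0.1172]
tool_rot: [-0.135, 0.991, -0.002, 0.021]
ft_force: [-0.2, 1.0, -1.1]
grip_width: 0.0107
grasp_force: 58.6
```

Call:
arm_command --pt "0 3 0" --pt "0 7 0" --pt "0 10 1.5" --pt "0 10 4.5" --pt "0 10 7" --spin '[0,0,0,0,0]'

```text
clock: 14.38
eef_pos: [0.4633, 0.2568, 0.0438]
tool_rot: [-0.137, 0.99, -0.002, 0.02]
ft_force: [-0.2, -0.0, -0.2]
grip_width: 0.0105
grasp_force: 58.7
```

Call:
arm_command --pt "0 0 1" --pt "0 0 2" --pt "0 0 2.5" --pt "0 0 2.9" --pt "0 0 2.9" --spin '[0,0,0,0,0]'

```text
clock: 15.0
eef_pos: [0.4648, 0.256, 0.0152]
tool_rot: [-0.136, 0.99, -0.002, 0.02]
ft_force: [0.2, -0.2, 0.1]
grip_width: 0.0113
grasp_force: 58.6
```

```bash
python3 - <<'E'
from fit import *
o,_=pose()
c=camera("scene");S=cloud(c);save(c,"s2.png")
w=camera("wrist");save(w,"w3.png")
Q,m=fit(w,.0,.04,*o["eef_pos"][:2],rad=.1); print(len(Q),np.percentile(Q[:,2],[5,25,50,75,95])); print(np.mean(Q,0))
E
```

```text
15.0 J [ 0.514  0.472 -0.276  0.788 -0.019  0.24 ] p [0.465 0.256 0.015] yaz 105.7 z [ 0.039  0.001 -0.999] grip 0.011270337666195458 58.63025665283203 [ 0.207 -0.16   0.133]
25969 [0.012 0.013 0.013 0.027 0.037]
[0.453 0.235 0.019]
```

View pics/w3.png

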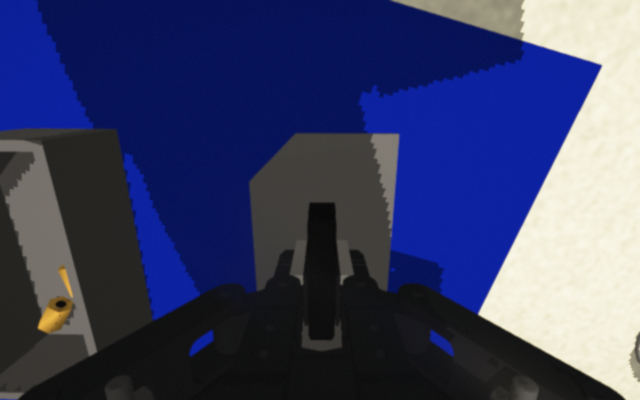

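Call:
arm_command --pt "0 0 0.1" --pt "0 0 0.2" --pt "0 0 0.25" --pt "0 0 0.25" --pt "0 0 0.25" --spin '[0,0,0,0,0]'

```text
clock: 15.72
eef_pos: [0.4648, 0.256, 0.0126]
tool_rot: [-0.136, 0.99, -0.002, 0.02]
ft_force: [-1.1, -0.2, 0.3]
grip_width: 0.0105
grasp_force: 58.7
```

Call:
arm_command --pt "0 0 0" --pt "0 0 0" --pt "0 0 0" --pt "0 0 0" --pt "0 0 0" --spin '[0,0,0,0,0]' --jaw 3

```text
clock: 16.35
eef_pos: [0.4648, 0.256, 0.0125]
tool_rot: [-0.136, 0.99, -0.002, 0.02]
ft_force: [0.4, -0.9, 0.5]
grip_width: 0.0299
grasp_force: 0.0
```

Call:
arm_command --pt "0 0 -2" --pt "0 0 -6" --pt "0 0 -11" --pt "0 -2 -12" --pt "0 -7 -12" --spin '[0,0,0,0,0]' --jaw 8.5

```text
clock: 16.98
eef_pos: [0.4803, 0.1898, 0.1351]
tool_rot: [-0.138, 0.99, -0.002, 0.022]
ft_force: [0.7, -0.8, -0.8]
grip_width: 0.0852
grasp_force: 0.0
```

```bash
python3 - <<'E'
from fit import *
o,_=pose()
w=camera("wrist");save(w,"w4.png")
Q,m=fit(w,.0055,.018,.465,.256,rad=.08); print("lid",len(Q),np.percentile(Q[:,2],[5,50,95]),cv2.minAreaRect(Q[:,:2].astype(np.float32)))
Q,m=fit(w,.038,.055,.4985,.131,rad=.08); print("rim",len(Q),np.percentile(Q[:,2],[5,50,95]),cv2.minAreaRect(Q[:,:2].astype(np.float32)))
E
```

```text
16.98 J [ 0.384  0.304 -0.17   1.055 -0.013  0.106] p [0.48  0.19  0.135] yaz 105.9 z [ 0.043  0.003 -0.999] grip 0.08516032333197332 0.0 [ 0.688 -0.779 -0.773]
lid 8631 [0.009 0.01  0.011] ((0.4677361845970154, 0.2564399540424347), (0.12402380257844925, 0.06639668345451355), 15.369872093200684)
rim 2848 [0.039 0.045 0.046] ((0.4991112947463989, 0.13142037391662598), (0.1201733946800232, 0.06451242417097092), 15.201764106750488)
```

View pics/w4.png

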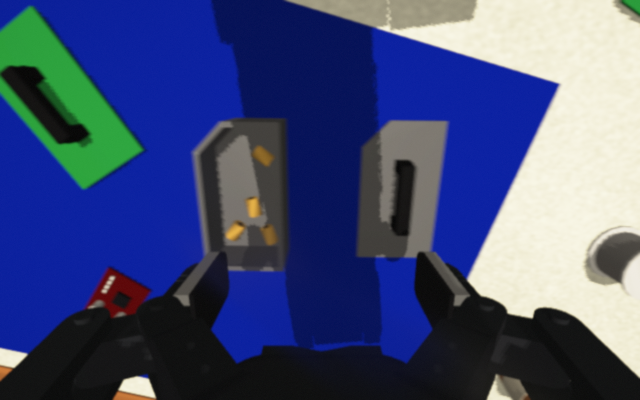

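```bash
python3 - <<'E'
from fit import *
o,_=pose();p=o["eef_pos"];a=np.array([.4991,.1314,.085])
print(sl([p+[0,-.03,0],a]))
E
```

```text
17.02 J [ 0.375  0.304 -0.173  1.055 -0.018  0.104] p [0.481 0.183 0.134] yaz 105.5 z [ 0.042 -0.003 -0.999] grip 0.08500627899391186 0.0 [-1.096 -3.503 -0.645]
[[0.8, -2.9, 0.0], [-0.2, -5.4, 5.0]]
```

Call:
arm_command --pt "0 -3 1" --pt "-0.2 -5.1 3" --pt "-0.2 -5.1 5" --pt "-0.2 -5.1 5" --pt "-0.2 -5.1 5" --spin '[0,0,0,0,0]'

```text
clock: 17.65
eef_pos: [0.4969, 0.1403, 0.0843]
tool_rot: [-0.137, 0.99, -0.002, 0.02]
ft_force: [-0.2, 0.1, 0.1]
grip_width: 0.0851
grasp_force: 0.0
```

```bash
python3 - <<'E'
from fit import *
o,_=pose();print(sl([[.4991,.1314,.04],[.4991,.1314,.008]]))
E
```

```text
17.65 J [ 0.281  0.358 -0.24   0.934 -0.01   0.007] p [0.497 0.14  0.084] yaz 105.7 z [ 0.04   0.001 -0.999] grip 0.0850593367217019 0.0 [-0.233  0.073  0.093]
[[0.2, -0.9, 4.4], [0.3, -0.8, 7.6]]
```

Call:
arm_command --pt "0.1 -0.9 1" --pt "0.2 -0.9 3" --pt "0.3 -0.85 5.5" --pt "0.3 -0.85 7.6" --pt "0.3 -0.85 7.6" --spin '[0.3,0.3,0.3,0.3,0.3]'

```text
clock: 18.27
eef_pos: [0.4976, 0.1304, 0.0063]
tool_rot: [-0.134, 0.991, -0.003, 0.018]
ft_force: [-0.2, -0.4, 0.6]
grip_width: 0.0852
grasp_force: 0.0
```

Call:
arm_command --pt "0 0 0" --pt "0 0 0" --pt "0 0 0" --pt "0 0 0" --pt "0 0 0" --spin '[0,0,0,0,0]' --jaw 5.8

```text
clock: 18.9
eef_pos: [0.5002, 0.1313, 0.0091]
tool_rot: [-0.134, 0.991, -0.002, 0.021]
ft_force: [-0.3, -2.2, 6.5]
grip_width: 0.0631
grasp_force: 66.5
```

```bash
python3 - <<'E'
from fit import *
o,_=pose();p=o["eef_pos"];R=Ro.from_quat(o["tool_rot"])
W=np.array([p+[0,0,.008],p+[0,0,.025],p+[0,.005,.05],p+[0,.015,.085],p+[0,.035,.125]])
g=np.array([.44,.44,.41]);print(np.linalg.norm(g-W[-1]))
W2=[W[-1]+(g-W[-1])*s/8.2 for s in range(1,6)]
print(sl(W));print(sl(W2,p=W[-1]));print(sl([W[-1]+(g-W[-1])*min(1,s/8.2) for s in range(6,11)],p=W2[-1]))
E
```

```text
18.9 J [ 0.262  0.456 -0.326  0.748 -0.009 -0.006] p [0.5   0.131 0.009] yaz 105.4 z [ 0.042  0.001 -0.999] grip 0.06308361005867091 66.50517582893372 [-0.307 -2.235  6.47 ]
0.39328893652521246
[[-0.0, -0.0, -0.8], [-0.1, -0.0, -2.5], [-0.3, 0.4, -5.0], [-0.7, 1.4, -8.5], [-1.4, 3.3, -12.5]]
[[-0.3, 3.4, -3.4], [-0.6, 6.8, -6.8], [-0.9, 10.1, -10.2], [-1.3, 13.5, -13.6], [-1.6, 16.9, -16.9]]
[[-0.3, 3.4, -3.4], [-0.6, 6.8, -6.8], [-0.9, 10.1, -10.2], [-1.0, 10.8, -10.8], [-1.0, 10.8, -10.8]]
```

Call:
arm_command --pt "0.0 0.0 -0.8" --pt "-0.1 0.0 -2.5" --pt "-0.3 0.4 -5.0" --pt "-0.7 1.4 -8.5" --pt "-1.4 3.3 -12.5" --spin '[0,0,0,0,0]'

```text
clock: 19.52
eef_pos: [0.4977, 0.166, 0.1333]
tool_rot: [-0.133, 0.991, -0.003, 0.018]
ft_force: [0.6, 0.7, -1.4]
grip_width: 0.0632
grasp_force: 66.0
```

Call:
arm_command --pt "-0.3 3.4 -3.4" --pt "-0.6 6.8 -6.8" --pt "-0.9 10.1 -10.2" --pt "-1.3 13.5 -13.6" --pt "-1.6 16.9 -16.9" --spin '[0,0,0,0,0]'

```text
clock: 20.15
eef_pos: [0.462, 0.3343, 0.3018]
tool_rot: [-0.134, 0.991, -0.002, 0.019]
ft_force: [0.5, 0.1, -2.4]
grip_width: 0.0629
grasp_force: 66.0
```

Call:
arm_command --pt "-0.3 3.4 -3.4" --pt "-0.6 6.8 -6.8" --pt "-0.9 10.1 -10.2" --pt "-1.0 10.8 -10.8" --pt "-1.0 10.8 -10.8" --spin '[0,0,0,0,0]'

```text
clock: 20.78
eef_pos: [0.4392, 0.4411, 0.4078]
tool_rot: [-0.135, 0.991, -0.002, 0.019]
ft_force: [0.9, -0.5, -2.0]
grip_width: 0.0631
grasp_force: 66.1
```

```bash
python3 - <<'E'
from fit import *
o,_=pose();p=o["eef_pos"]
u=np.array([p[0],p[1],0])/np.hypot(*p[:2])
print(np.hypot(*p[:2]),np.degrees(np.arctan2(p[1],p[0])),sl([p+[0,0,.05],p+u*.05]))
E
```

```text
20.77 J [ 0.801  0.526  0.885  1.902 -0.028  0.53 ] p [0.439 0.441 0.408] yaz 105.5 z [ 0.039  0.001 -0.999] grip 0.06310250572304041 66.12927317619324 [ 0.948 -0.479 -2.011]
0.6224703656706542 45.12032814694226 [[-0.2, -0.0, -5.0], [-4.3, 2.5, 0.1]]
```

Call:
arm_command --pt "-0.2 0 -5" --pt "-0.4 0 -10" --pt "-0.6 0 -15" --pt "-0.8 0 -20" --pt "-1 0 -25" --spin '[0,0,0,0,0]'

```text
clock: 21.4
eef_pos: [0.4327, 0.4314, 0.5116]
tool_rot: [-0.134, 0.989, 0.026, 0.056]
ft_force: [-0.1, -0.2, -2.0]
grip_width: 0.063
grasp_force: 68.0
```

```bash
python3 - <<'E'
from fit import *
o,_=pose();p=o["eef_pos"]
u=np.array([p[0],p[1],0])/np.hypot(*p[:2])
print(np.hypot(*p[:2]),np.degrees(np.arctan2(p[1],p[0])),sl([p+[0,0,.05],p+u*.05]))
E
```

```text
21.4 J [ 0.798  0.573  1.273  2.149 -0.028  0.526] p [0.433 0.431 0.512] yaz 105.6 z [ 0.105  0.067 -0.992] grip 0.06296168810302195 67.99439549446106 [-0.094 -0.157 -2.007]
0.6109818235712494 44.913977161321434 [[-0.6, 0.2, -5.0], [-4.3, 2.4, 0.6]]
```

Call:
arm_command --pt "-0.7 0.2 -6" --pt "-1.4 0.5 -12" --pt "-2.1 0.7 -18" --pt "-2.8 1 -24" --pt "-3.5 1.2 -30" --spin '[0,0,0,0,0]'

```text
clock: 22.02
eef_pos: [0.4165, 0.4119, 0.5629]
tool_rot: [-0.134, 0.985, 0.052, 0.09]
ft_force: [0.2, -0.2, -1.3]
grip_width: 0.0633
grasp_force: 68.0
```

```bash
python3 - <<'E'
from fit import *
o,_=pose();p=o["eef_pos"]
u=np.array([p[0],p[1],0])/np.hypot(*p[:2])
print(np.hypot(*p[:2]),np.degrees(np.arctan2(p[1],p[0])),sl([p+[0,0,.05],p+u*.05]))
E
```

```text
22.02 J [ 0.794  0.488  1.274  2.149 -0.028  0.52 ] p [0.416 0.412 0.563] yaz 106.0 z [ 0.164  0.128 -0.978] grip 0.06329230755950267 68.01295638084412 [ 0.199 -0.169 -1.29 ]
0.585757721909756 44.68009940573062 [[-1.0, 0.4, -4.9], [-4.3, 2.4, 1.0]]
```

Call:
arm_command --pt "1.2 -0.8 -5.8" --pt "2.4 -1.6 -11.6" --pt "3.6 -2.4 -17.4" --pt "4.8 -3.2 -23.2" --pt "6 -4 -29" --spin '[0,0,0,0,0]'

```text
clock: 22.65
eef_pos: [0.3921, 0.3826, 0.624]
tool_rot: [-0.134, 0.978, 0.085, 0.133]
ft_force: [-0.6, -0.5, -1.7]
grip_width: 0.0634
grasp_force: 68.1
```

Call:
arm_command --pt "1.2 -0.8 -5.8" --pt "2.4 -1.6 -11.6" --pt "3.6 -2.4 -17.4" --pt "4.8 -3.2 -23.2" --pt "6 -4 -29" --spin '[0,0,0,0,0]'

```text
clock: 23.28
eef_pos: [0.3638, 0.3483, 0.6804]
tool_rot: [-0.133, 0.969, 0.116, 0.175]
ft_force: [-0.9, 1.0, -1.7]
grip_width: 0.0631
grasp_force: 68.1
```

```bash
python3 - <<'E'
from fit import *
o,_=pose()
w=camera("wrist");save(w,"w5.png")
E
```

```text
23.27 J [ 0.777  0.273  1.274  2.149 -0.022  0.498] p [0.364 0.348 0.68 ] yaz 107.7 z [ 0.308  0.272 -0.912] grip 0.06306890319823563 68.09105157852173 [-0.883  0.986 -1.703]
```

View pics/w5.png

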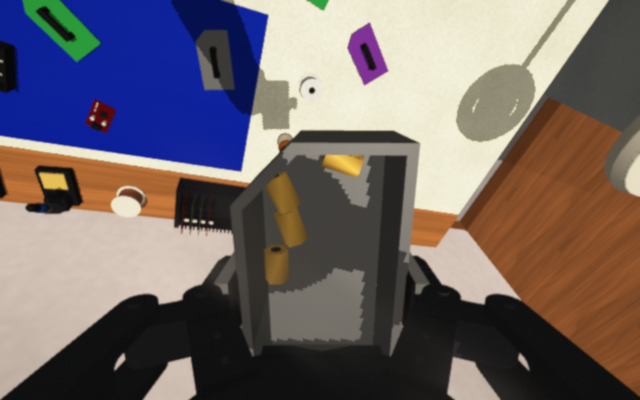

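Call:
arm_command --pt "1.2 -0.8 -5.8" --pt "2.4 -1.6 -11.6" --pt "3.6 -2.4 -17.4" --pt "4.8 -3.2 -23.2" --pt "6 -4 -29" --spin '[0,0,0,0,0]'

```text
clock: 23.95
eef_pos: [0.3318, 0.3095, 0.7318]
tool_rot: [-0.132, 0.956, 0.147, 0.217]
ft_force: [-0.5, -0.5, -2.1]
grip_width: 0.0632
grasp_force: 68.1
```

Call:
arm_command --pt "1.2 -0.8 -5.8" --pt "2.4 -1.6 -11.6" --pt "3.6 -2.4 -17.4" --pt "4.8 -3.2 -23.2" --pt "6 -4 -29" --spin '[0,0,0,0,0]'

```text
clock: 24.58
eef_pos: [0.2957, 0.2674, 0.7774]
tool_rot: [-0.13, 0.941, 0.176, 0.259]
ft_force: [-0.2, -0.1, -1.7]
grip_width: 0.0632
grasp_force: 68.1
```

Call:
arm_command --pt "0.6 -0.4 -2.9" --pt "1.2 -0.8 -5.8" --pt "1.8 -1.2 -8.7" --pt "1.8 -1.2 -8.7" --pt "1.8 -1.2 -8.7" --spin '[0,0,0,0,0]'

```text
clock: 25.2
eef_pos: [0.2669, 0.2382, 0.8057]
tool_rot: [-0.128, 0.929, 0.195, 0.289]
ft_force: [-0.5, -0.1, -0.5]
grip_width: 0.0635
grasp_force: 68.2
```

```bash
cat >look.py <<'E'
from fit import *
import sys
o,R=pose()
w=camera("wrist");save(w,sys.argv[1])
# tote frame fixed in tool: at grasp tote pose (.4998,.1314,.003) yaw 195.2; tool pose then
Rg=Ro.from_quat([-0.134,0.991,-0.002,0.021]);pg=np.array([.5002,.1313,.0091])
Rt=Ro.from_euler('z',195.2,degrees=True);pt=np.array([.4991,.1314,.003])
Rn=Ro.from_quat(o["tool_rot"])*Rg.inv()*Rt; pn=o["eef_pos"]+(Ro.from_quat(o["tool_rot"])*Rg.inv()).apply(pt-pg)
print("tilt",np.degrees(np.arccos(Rn.as_matrix()[2,2])),"down az in tote",np.degrees(np.arctan2(*(-Rn.as_matrix()[2,:2])[::-1])))
X=cloud(w);px=w["pixels"].astype(int);L=Rn.inv().apply(X.reshape(-1,3)-pn).reshape(X.shape)
m=(px[...,0]-px[...,2]>45)&(np.abs(L[...,0])<.06)&(np.abs(L[...,1])<.035)&(L[...,2]>-.005)&(L[...,2]<.04)
n,lab,st,ce=cv2.connectedComponentsWithStats(m.astype(np.uint8))
for i in range(1,n):
    if st[i,4]>40: q=L[lab==i];print("blob",st[i,4],ce[i],"med",np.median(q,0),"lo",np.percentile(q,3,0),"hi",np.percentile(q,97,0))
print("corner",pn+Rn.apply([.046,.018,.004]),proj(w,pn+Rn.apply([[.046,.018,.004],[-.056,-.028,.004]])))
for i in range(1,2):
    for d in landmark_of(w,"spacer1"): q=d["centre"];print(q,d["confidence"],L[int(q[1]),int(q[0])])
E
python3 look.py w6.png
```

```text
25.2 J [ 0.725 -0.016  1.274  2.149  0.004  0.452] p [0.267 0.238 0.806] yaz 111.5 z [ 0.486  0.436 -0.757] grip 0.06347399794379995 68.24431300163269 [-0.48  -0.091 -0.523]
tilt 38.941994195250935 down az in tote 28.252183078295815
blob 488 [340.219 160.869] med [ 0.048 -0.008  0.013] lo [ 0.044 -0.015  0.008] hi [ 0.051 -0.     0.014]
blob 2461 [285.758 221.082] med [0.019 0.016 0.013] lo [-0.004  0.008  0.007] hi [0.042 0.026 0.014]
corner [0.235 0.217 0.773] [[281.711 160.928]
 [371.56  344.245]]
[340.4, 155.5] 0.81 [ 0.05  -0.008  0.012]
[284.7, 188.0] 0.72 [0.036 0.016 0.013]
[295.5, 220.9] 0.57 [0.021 0.012 0.013]
```

View pics/w6.png

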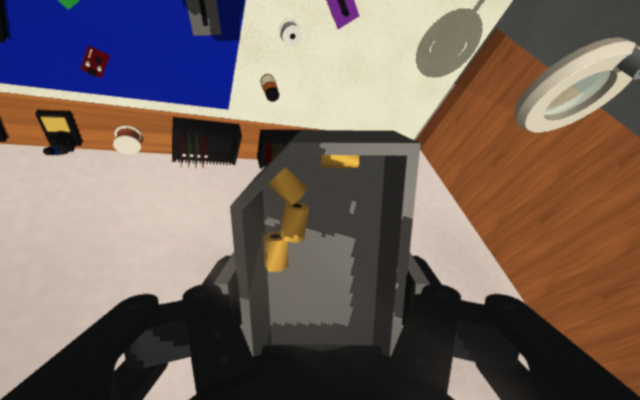

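Call:
arm_command --pt "0 0 0" --pt "0 0 0" --pt "0 0 0" --pt "0 0 0" --pt "0 0 0" --spin '[6,12,18,24,24]'

```text
clock: 25.92
eef_pos: [0.2677, 0.2389, 0.8049]
tool_rot: [0.067, 0.935, 0.25, 0.241]
ft_force: [-0.1, -1.0, -1.8]
grip_width: 0.0631
grasp_force: 68.2
```

```bash
python3 look.py w7.png
```

```text
25.93 J [ 0.725 -0.014  1.274  2.149  0.004  0.87 ] p [0.268 0.239 0.805] yaz 89.7 z [ 0.485  0.435 -0.759] grip 0.06311027951895228 68.19618701934814 [-0.059 -0.966 -1.809]
tilt 39.6241204142924 down az in tote 52.898911153243226
blob 523 [320.413 161.277] med [ 0.048 -0.     0.013] lo [ 0.044 -0.007  0.004] hi [0.051 0.008 0.015]
blob 2474 [285.835 220.52 ] med [0.02  0.016 0.013] lo [-0.003  0.008  0.008] hi [0.042 0.026 0.014]
corner [0.227 0.236 0.776] [[281.303 161.413]
 [371.178 344.517]]
[321.3, 156.6] 0.95 [ 0.05  -0.     0.013]
[295.3, 222.0] 0.91 [0.02  0.012 0.012]
[274.4, 246.8] 0.89 [0.009 0.021 0.014]
[284.7, 187.5] 0.82 [0.037 0.016 0.014]
```

```bash
python3 - <<'E'
from fit import *
o,_=pose();p=o["eef_pos"];g=np.array([.38,.335,.14]);d=g-p
c=[1,3,5.5,8,10.5,13,15.5,18,20.5,23,25.5,28,30,31.3,32]; q=p
for k in range(3):
    W=[p+d*s/32 for s in c[5*k:5*k+5]]; print(sl(W,p=q)); q=W[-1]
print(np.linalg.norm(d)/32*2.5)
E
```

```text
26.02 J [ 0.725 -0.014  1.274  2.149  0.004  0.869] p [0.267 0.239 0.805] yaz 89.7 z [ 0.485  0.436 -0.758] grip 0.06314434492787852 68.19624781608582 [-0.413  0.243 -1.599]
[[0.6, -0.8, 1.9], [1.9, -2.3, 5.6], [3.5, -4.3, 10.3], [5.1, -6.2, 15.0], [6.7, -8.2, 19.7]]
[[1.6, -1.9, 4.7], [3.2, -3.9, 9.4], [4.8, -5.8, 14.1], [6.4, -7.8, 18.8], [7.9, -9.7, 23.5]]
[[1.6, -1.9, 4.7], [3.2, -3.9, 9.4], [4.5, -5.4, 13.1], [5.3, -6.5, 15.6], [5.7, -7.0, 16.9]]
0.053232710143716895
```

Call:
arm_command --pt "0.6 -0.8 1.9" --pt "1.9 -2.3 5.6" --pt "3.5 -4.3 10.3" --pt "5.1 -6.2 15.0" --pt "6.7 -8.2 19.7" --spin '[0,0,0,0,0]'

```text
clock: 26.65
eef_pos: [0.3037, 0.2699, 0.5846]
tool_rot: [0.067, 0.935, 0.25, 0.242]
ft_force: [1.0, 0.6, -1.2]
grip_width: 0.0633
grasp_force: 68.2
```

```bash
python3 look.py w8.png
```

```text
26.65 J [ 0.722 -0.408  0.102  1.37   0.007  0.867] p [0.304 0.27  0.585] yaz 89.7 z [ 0.485  0.436 -0.758] grip 0.06332251941528082 68.16560983657837 [ 1.022  0.578 -1.228]
tilt 39.67821053587878 down az in tote 52.88866689011358
blob 524 [320.334 161.214] med [0.048 0.    0.013] lo [ 0.044 -0.007  0.003] hi [0.051 0.008 0.014]
blob 2466 [284.523 220.55 ] med [0.02  0.016 0.013] lo [-0.004  0.008  0.008] hi [0.042 0.026 0.014]
corner [0.263 0.267 0.556] [[281.317 161.411]
 [371.2   344.535]]
[290.2, 217.7] 0.89 [0.023 0.014 0.013]
[320.2, 155.6] 0.88 [0.051 0.    0.014]
[275.3, 248.1] 0.84 [0.007 0.021 0.013]
[287.3, 187.7] 0.58 [0.037 0.015 0.014]
```

```bash
python3 - <<'E'
from fit import *
o,_=pose();p=np.array([.307,.273,.571]);g=np.array([.43,.36,.18]);d=g-p
c=[2,4.5,7,9.5,12,14.5,17,18.5,19.5,20]; q=p
for k in range(2):
    W=[p+d*s/20 for s in c[5*k:5*k+5]]; print(sl(W,p=q)); q=W[-1]
print(o["eef_pos"],np.linalg.norm(d)/20*2.5)
E
```

```text
26.75 J [ 0.722 -0.404  0.081  1.377  0.007  0.867] p [0.301 0.268 0.569] yaz 89.0 z [ 0.468  0.42  -0.778] grip 0.06312059672293237 68.03422093391418 [-0.267  0.257 -4.144]
[[0.7, -1.1, 4.0], [1.6, -2.5, 9.0], [2.4, -3.9, 13.9], [3.3, -5.3, 18.9], [4.2, -6.6, 23.9]]
[[0.9, -1.4, 5.0], [1.7, -2.8, 10.0], [2.3, -3.6, 12.9], [2.6, -4.1, 14.9], [2.8, -4.4, 15.9]]
[0.301 0.268 0.569] 0.052377684895382685
```

Call:
arm_command --pt "0.5 -0.8 3.0" --pt "1.2 -1.9 7.0" --pt "2.0 -3.1 11.0" --pt "2.7 -4.2 15.0" --pt "3.3 -5.3 19.0" --spin '[0,0,0,0,0]'

```text
clock: 27.38
eef_pos: [0.3693, 0.3171, 0.4079]
tool_rot: [0.067, 0.934, 0.253, 0.244]
ft_force: [0.2, 0.6, -1.5]
grip_width: 0.063
grasp_force: 68.3
```

Call:
arm_command --pt "0.7 -1.1 4.0" --pt "1.4 -2.2 8.0" --pt "2.1 -3.4 12.0" --pt "2.6 -4.2 15.0" --pt "2.9 -4.8 17.0" --spin '[0,0,0,0,0]'

```text
clock: 28.0
eef_pos: [0.4274, 0.3576, 0.2411]
tool_rot: [0.067, 0.934, 0.252, 0.243]
ft_force: [1.0, -0.3, -1.6]
grip_width: 0.0629
grasp_force: 68.3
```

```bash
python3 look.py w9.png
```

```text
28.0 J [ 0.678 -0.109 -0.62   0.344  0.035  0.834] p [0.427 0.358 0.241] yaz 89.8 z [ 0.489  0.438 -0.754] grip 0.06288721723666948 68.25959801673889 [ 0.984 -0.28  -1.642]
tilt 39.98760844928036 down az in tote 52.86434840295528
blob 511 [320.429 161.141] med [ 0.048 -0.     0.013] lo [ 0.044 -0.007  0.004] hi [0.051 0.008 0.014]
blob 2540 [280.82  217.961] med [0.022 0.018 0.013] lo [-0.003  0.009  0.008] hi [0.042 0.026 0.014]
corner [0.386 0.354 0.212] [[281.288 161.387]
 [371.162 344.501]]
[319.2, 155.7] 0.85 [0.051 0.001 0.013]
[275.9, 250.2] 0.72 [0.006 0.021 0.013]
[287.9, 184.9] 0.69 [0.038 0.015 0.014]
[310.1, 84.9] 0.58 [ 0.086  0.014 -0.205]
[279.1, 215.9] 0.56 [0.024 0.018 0.014]
```

```bash
python3 - <<'E'
from fit import *
o,_=pose();p=o["eef_pos"];print(sl([p+[0,0,-.1]]))
E
```

```text
28.1 J [ 0.677 -0.108 -0.622  0.346  0.035  0.834] p [0.426 0.357 0.239] yaz 89.7 z [ 0.486  0.436 -0.757] grip 0.06308257535124549 68.05816054344177 [-0.563  0.248 -2.282]
[[4.2, -5.0, 7.6]]
```

Call:
arm_command --pt "0.8 -1.0 1.5" --pt "2.1 -2.5 3.8" --pt "3.3 -4.0 6.0" --pt "4.0 -4.7 7.2" --pt "4.2 -5.0 7.6" --spin '[0,0,0,0,0]'

```text
clock: 28.72
eef_pos: [0.4261, 0.357, 0.1399]
tool_rot: [0.067, 0.934, 0.252, 0.243]
ft_force: [0.6, -0.2, -1.5]
grip_width: 0.0633
grasp_force: 68.2
```

Call:
arm_command --pt "0 0 0" --pt "0 0 0" --pt "0 0 0" --pt "0 0 0" --pt "0 0 0" --spin '[0,0,0,0,0]'

```text
clock: 29.35
eef_pos: [0.4239, 0.3551, 0.1378]
tool_rot: [0.068, 0.935, 0.251, 0.242]
ft_force: [-0.2, 0.7, -1.7]
grip_width: 0.0631
grasp_force: 68.2
```

```bash
python3 look.py w10.png; python3 - <<'E'
from fit import *
c=camera("top");Q,m=fit(c,.006,.018,.4677,.256,rad=.08);print("lid",len(Q),np.percentile(Q[:,2],[5,50,95]))
save(camera("scene"),"s10.png")
E
```

```text
29.35 J [ 0.678  0.05  -0.801  0.01   0.035  0.835] p [0.424 0.355 0.138] yaz 89.7 z [ 0.486  0.436 -0.757] grip 0.06306129204612568 68.21534514427185 [-0.152  0.674 -1.738]
tilt 39.732418695723815 down az in tote 52.95897749993019
blob 508 [320.281 161.03 ] med [0.048 0.    0.013] lo [ 0.045 -0.007  0.004] hi [0.051 0.008 0.015]
blob 2551 [280.777 217.25 ] med [0.023 0.018 0.013] lo [-0.002  0.009  0.008] hi [0.042 0.026 0.014]
corner [0.383 0.352 0.109] [[281.311 161.418]
 [371.186 344.528]]
[320.2, 157.3] 0.84 [0.05  0.    0.012]
[278.5, 216.2] 0.82 [0.023 0.019 0.013]
[274.7, 249.1] 0.81 [0.007 0.022 0.014]
[285.2, 183.8] 0.56 [0.038 0.015 0.013]
lid 422 [0.007 0.011 0.017]
```

View pics/s10.png

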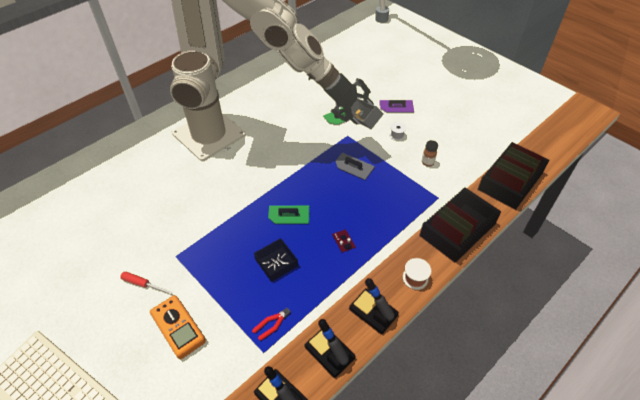

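View pics/w10.png

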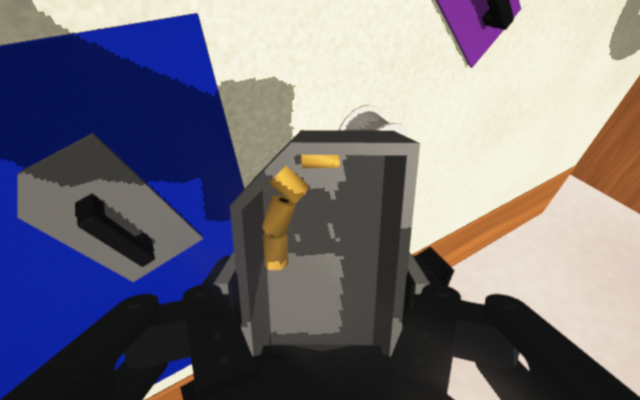

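```bash
python3 -c "
from workcell import *
print(job_done())"
```

```text
the job is handed in; nothing more can be done
None
```

I handed the job in at about 29 s: the lid lies flat on the mat, handle up, and the tote is held at about 40° with its cut-off corner about 11 cm above the bench. All four spacers lie in that corner (the farthest about 40 mm from it by camera, limit 52), none spilled and nothing else was touched; the hand-in returned no verdict.

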